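# Drift a stuck guide bush out of a pump-head block

### The job

An orange guide bush is stuck in the bore of the blue pump-head block. Lift the brass drift out of its rack, start it straight into the bore's open mouth (the end away from the white catch tray) and let go so that it rests in the bore by itself; then take it again by its rear end and push it through until the bush comes out of the far side into the tray. Finally draw the drift right out of the block, lay it flat on the bare worktop and let go; do not knock over or shift the bottles, cups and carton that stand around.

Things in the scene. Friction and masses are not known exactly. Their poses are not given: they have to be found in the camera images.
- pump_block: Fixed fixture: blue block (x from -47 to +55 mm, 50 wide, 24 to 76 mm above the worktop), on a dark base plate 122 x 84 x 10 mm, with a white catch tray beyond its exit end. Origin: on the worktop under the block's centre. x axis: level, along the bore in the direction of the push, from mouth to tray; z up. Level bore, 20 mm diameter, right through at y = 0, z = 50 mm; a short brass cone leads into it.
- bore_mouth (a point): Centre of the bore's open mouth, where the drift goes in: x = -55, z = 50 mm in the block's frame, axes as the block's; rim of a brass lead-in cone 31 mm wide here, narrowing to 21 mm over 8 mm at the block's face. A spring shoe in the bore's roof (down to 8 mm above the axis when free) presses on the bush, so that sliding it takes a few newtons; the drift passes below it or lifts it easily.
- bore_exit (a point): Centre of the bore's exit end, x = +55, z = 50 mm in the block's frame; the bush drops from here into the tray.
- tray_floor (a point): Centre of the floor of the fixed white open tray: 92 x 92 mm outside, walls 34 mm tall (20 mm under the exit) and 4 mm thick, black rubber floor 11 mm above the worktop; x = +104 mm in the block's frame.
- bush: Orange plastic guide bush: cylinder 19 mm in diameter, 24 mm long along its x axis, with a dark 9 mm hole (too small for the drift), about 30 g. Origin at its centre. It starts in the bore, its near end 8 to 23 mm in from the mouth. It drops out when the drift's tip comes within about 10 mm of the exit end or passes it.
- drift: Brass drift: octagonal bar, 170 mm long along its x axis, 15 mm across flats, both ends alike with 2 mm chamfers, about 0.2 kg. Origin at its centre, which is 37.5 mm high in the rack (level, flats at sides and bottom), 7.5 mm high flat on the worktop. Let go with 65 mm of it in the bore it stays there, its rear sagging 3 to 5 degrees.
- drift_rack: Fixed grey rack, 176 x 50 mm, x along the drift, origin under its centre on the worktop. Slotted end blocks (x from 34 to 84 mm on either side, 42 wide, 55 tall; slots 18 wide, floor at 30 mm, open above) hold the drift's ends; only its middle 68 mm lies free, over a base 8 mm thick. Lift it straight up 30 mm to clear. It stands at the right of the block or behind it to the left.
- dispenser_foot (a point): On the worktop under the middle of a tall cream wedge-shaped dispenser, fixed: about 230 mm deep (x), 320 mm wide (y), its body 290 mm and its upright probe 330 mm tall. Go round it in front or above it. World axes.
- analyser_corner (a point): Near right corner, on the worktop, of the big fixed grey analyser at the left, 340 mm tall; it fills the worktop from here to the left (+y) and for 390 mm backward (+x). World axes.
- bottle_tall: Bystander, loose: tall white plastic reagent bottle with two thin tubes in its cap, 78 mm wide, 186 mm tall; origin under its centre on the worktop. Leave it alone.
- bottle_left: Bystander, loose: small white reagent bottle with black cap, 56 mm wide, 132 mm tall, beside the left analyser; origin under its centre on the worktop. Leave it alone.
- bottle_back: Bystander, loose: small white reagent bottle with black cap, 56 mm wide, 130 mm tall, close behind the blue block; origin under its centre on the worktop. Leave it alone.
- cup_grey: Bystander, loose: white sample cup with dark grey lid, 55 mm wide, 58 mm tall; origin under its centre on the worktop. Leave it alone.
- dropper_bottle: Bystander, loose: small brown bottle with black cap, 35 mm wide, 85 mm tall; origin under its centre on the worktop. Leave it alone.
- caps_carton: Bystander, loose: blue and white carton 55 x 90 x 45 mm tall (its y axis is the long one); stands where the rack does not; origin under its centre on the worktop. Leave it alone.

How it is judged:
On the way, in this order (a step that is already met when the one before it is completed fails the run):
1. the drift, its tip at least 25 mm inside the mouth, rests in the bore by itself with no finger on it, the bush still in the block (y of drift in the frame of pump_block between -0.02 and 0.02 m and z of drift in the frame of pump_block between 0.028 and 0.072 m and angle between the x axis of drift and the x axis of pump_block, either way round below 0.15 rad and x of drift in the frame of pump_block between -0.115 and -0.035 m and contact force between the fingers and drift below 0.1 N and x of bush in the frame of pump_block below 0.05 m), for 0.2 s.
2. the bush has been pushed out of the exit end into the tray while the drift is deep in the bore (y of drift in the frame of pump_block between -0.02 and 0.02 m and z of drift in the frame of pump_block between 0.028 and 0.072 m and angle between the x axis of drift and the x axis of pump_block, either way round below 0.15 rad and x of bush in the frame of pump_block between 0.056 and 0.154 m and y of bush in the frame of pump_block between -0.05 and 0.05 m and height (world z) of bush below 0.03 m and x of drift in the frame of pump_block above -0.07 m), for 0.1 s.
At the end, for the whole second after the job is handed in: The bush lies at rest in the catch tray (its centre within the tray's walls and less than 30 mm above the worktop); the drift is out of the block, lies flat (within about 4 degrees, centre less than 12.5 mm high) and still on the worktop, released (x of bush in the frame of pump_block between 0.056 and 0.154 m and y of bush in the frame of pump_block between -0.05 and 0.05 m and height (world z) of bush below 0.03 m and height (world z) of drift between 0.002 and 0.0125 m and angle between drift's own x axis and vertical between 1.5 and 1.64 rad and linear speed of each of drift, bush below 0.03 m/s and contact force between the fingers and drift below 0.1 N); the robot touches nothing.
It fails at once if a bottle, cup or the carton is shifted by more than 30 mm or tipped by more than 0.4 rad (distance of any of bottle_tall, bottle_left, bottle_back, cup_grey, dropper_bottle, caps_carton from where it was at the start of the episode above 0.03 m or angle between any of bottle_tall, bottle_left, bottle_back, cup_grey, dropper_bottle, caps_carton's own z axis and vertical above 0.4 rad).
It also fails if it takes over 48 s, if anything falls off the work surface, if the arm or the gripper's body presses on something with over 40 N, if the wrist force passes 120 N, or if a joint passes its speed limit or range.

### The arm

A 6-joint arm with a two-finger parallel gripper is mounted at the origin on a cart in front of the work surface, level with it; the furniture and walls round the work are solid. World frame = base frame: x ahead of the robot, y to its left, z up, the work surface at z = 0. Lengths are in m, angles in rad, forces in N, time in s.
With the tool pointing down it reaches from about 0.35 to 0.775 m from the base axis. Payload 5.5 kg.
Tool frame: the origin (TCP) lies midway between the tips of the shut fingers; the grasp point (between the pads) lies 19 mm behind it; z points along the fingers, y is the line along which they close (so a half turn about z gives the same grasp; the last joint's range is limited). The gripper opens to 85 mm and grips with 20 to 120 N. Pads are 22 mm wide; open, the fingers measure 114 mm over their backs; the gripper's body (76 mm by 85 mm) begins 54 mm behind the grasp point. The pads swing forward as they close: fully open they stand 13 mm farther back than shut.
Start: joints at [-1.275, 0.313, 0.046, 1.304, 0, 1.431], TCP at [0.243, -0.521, 0.231] pointing down, gripper open.
Joint ranges: [-2.76, 2.76], [-0.86, 1.69], [-1.03, 1.26], [-2.2, 2.34], [-1.47, 1.5], [-3.14, 3.14]. Speed limits (rad/s): [2.57, 2.57, 3.14, 3.14, 3.14, 3.14].

### API

Orientations are given as a unit quaternion [w, x, y, z].
In Python, from workcell import telemetry, imaging, env gives the robot as it stands. The module is installed in compiled form; this text tells all that it offers.
- The arm moves only by the tool step_arm, never from a script. Its argument "moves" is a list of rows, each a list of 3 entries, a list of its own where there are three numbers: the shift along the tool's x, y, z in mm, then the turn, a rotation vector about the tool's x, y, z in rad, then the finger opening in mm, from 0 to 85.4. A call has 1 to 8 rows; each row is the pose to reach, as a shift and turn from the pose commanded when the call began, along the tool's axes at that moment; what a row does not reach only later rows make up. A row lasts 1/12 s, in which the tool goes at most 41.7 mm and 7.16 degrees, less where a joint would pass 70% of its speed; a pose out of reach is approached as far as the arm can. A call with a gripper value outside its range is refused whole. The fingers move at their own pace and stop on an object; "grip_force" is the grip in N (left out, the last holds). Time passes only in rows, so rows that repeat a pose let the fingers close. It gives the time, the measured TCP pose, the force, the opening and the grip force at its end, in the units of the state.
- telemetry.get_state(): the state, without advancing time (a new reading comes with each control period).
- imaging.read_camera(name): name is "scene" or "side" or "wrist"; returns the picture (480x640x3 uint8, red, green, blue); there is no depth.
- imaging.camera_params(name): a dict with "camera_matrix" (3x3 intrinsics, pixels), "pose" (4x4, takes a point from camera to world coordinates). Camera axes: x right, y up, looking along -z (the intrinsics and any distortion apply to the point x, -y, -z); pixel columns grow to the right and rows downward; lengths in m; the calibration is good to about 2 mm. A picture is of the moment at which its call begins: read the wrist's pose just before it. camera_params takes no time and is no camera call; for the wrist camera it gives the pose at the moment of the call.
- env.hand_in(): hands the job in; it is judged then, once.
The state is a dict: "clock": time; "joint_pos": joint angles; "qvel": joint speeds; "tau": joint torques, N m; "tcp_pos": TCP position; "orientation": TCP orientation; "wrist_force": force on the tool from outside, world axes, zero at the start; "ft_torque": the same for the moment, N m; "finger_gap": finger opening in m; "grip_force": force on a finger pad.
Only numpy, scipy, OpenCV 4.12 (cv2) and the standard library are available. Lean on these libraries where they do the work, as an engineer would, in place of code of your own. Each camera call takes 0.05 s, during which the arm holds its last target. There are 200 camera calls.

## Working session

There is one attempt and no reset: what is moved stays moved. The work goes in short steps, Python scripts to look and compute and a tool call to move; the robot and the scene stay as the last step left them, time stands still between calls to the robot, and variables do not carry over. Pictures are saved under pics/ and viewed, at most 10 in all, crops included, and the job is handed in when it is done.

Besides the shell and the picture viewer there is one more tool, called after "Emit:" in YAML: its name, and indented under it one key for each argument. step_arm: Moves the arm, as the interface text tells. Its arguments: {"type":"object","properties":{"moves":{"type":"array"},"grip_force":{"type":"number"}},"required":["moves"]}

```bash
mkdir -p pics
python3 - <<'E'
from workcell import telemetry, imaging
import cv2,numpy as np
np.set_printoptions(precision=4,suppress=True)
for n in ["scene","side"]:
    p=imaging.camera_params(n); print(n,p)
    cv2.imwrite(f"pics/{n}0.png",imaging.read_camera(n)[:,:,::-1])
s=telemetry.get_state();print(s)
E
```

```text
scene {'camera_matrix': array([[491.8574,   0.    , 317.9099],
       [  0.    , 491.8574, 249.2733],
       [  0.    ,   0.    ,   1.    ]]), 'pose': array([[ 0.6774,  0.3826, -0.6282, -0.3002],
       [-0.7356,  0.3503, -0.5798, -0.7714],
       [-0.0018,  0.8549,  0.5188,  0.7718],
       [ 0.    ,  0.    ,  0.    ,  1.    ]])}
side {'camera_matrix': array([[544.9528,   0.    , 315.316 ],
       [  0.    , 544.9528, 237.8007],
       [  0.    ,   0.    ,   1.    ]]), 'pose': array([[-0.8058,  0.4617, -0.3709,  0.0375],
       [-0.5921, -0.6165,  0.519 ,  0.7031],
       [ 0.0109,  0.6378,  0.7701,  1.0804],
       [ 0.    ,  0.    ,  0.    ,  1.    ]])}
{'clock': 0.1, 'joint_pos': array([-1.2746,  0.314 ,  0.0451,  1.3036,  0.    ,  1.4312]), 'qvel': array([ 0.0012, -0.0016,  0.0013, -0.0019, -0.0001,  0.0016]), 'tau': array([  0.0022, -48.1729,  29.9242,   0.0128,  -0.0002,   0.    ]), 'tcp_pos': array([ 0.2426, -0.5208,  0.2305]), 'orientation': array([-0.0008,  0.9763,  0.2162, -0.0001]), 'wrist_force': array([ 0.3159,  0.3085, -0.759 ]), 'ft_torque': array([-0.0292,  0.0469,  0.0336]), 'grip_force': 0.0, 'finger_gap': 0.08523039314565593}
```

View pics/scene0.png

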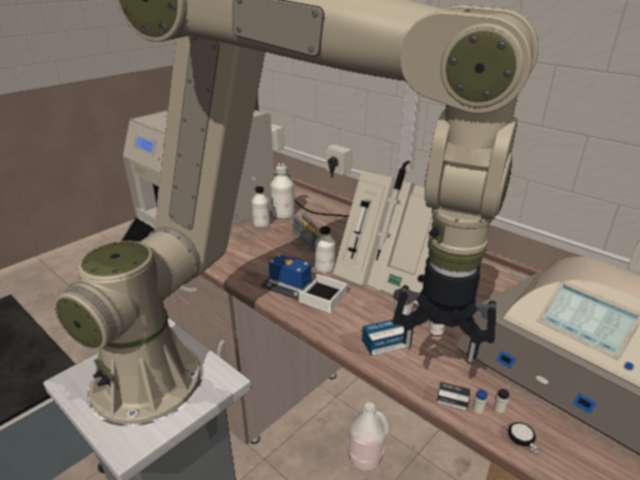

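View pics/side0.png

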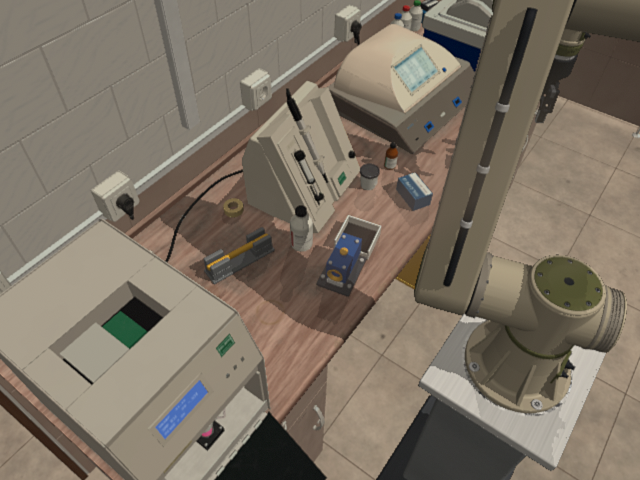

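The side view shows the rack (238,255) behind and left of the block (343,262). The tray is at (360,240) and bottle_back at (302,228). The carton, cup and dropper stand to the right at around (400,180). The scene view shows bottle_tall (283,190) and bottle_left (261,207) near the analyser. I'll enlarge the crops for measurement.

Run:
```python
import cv2
a=cv2.imread("pics/side0.png")[200:310,190:390]; cv2.imwrite("pics/c1.png",cv2.resize(a,None,fx=4,fy=4,interpolation=cv2.INTER_CUBIC))
a=cv2.imread("pics/scene0.png")[160:320,210:370]; cv2.imwrite("pics/c2.png",cv2.resize(a,None,fx=3.75,fy=3.75,interpolation=cv2.INTER_CUBIC))
```

```text
(no output)
```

View pics/c1.png

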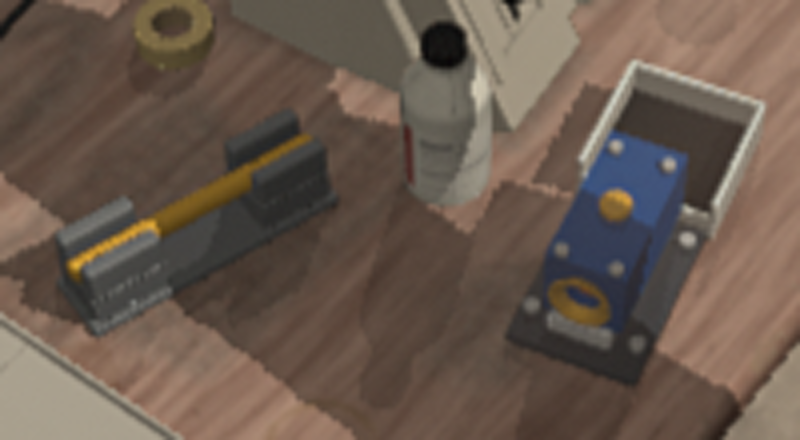

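View pics/c2.png

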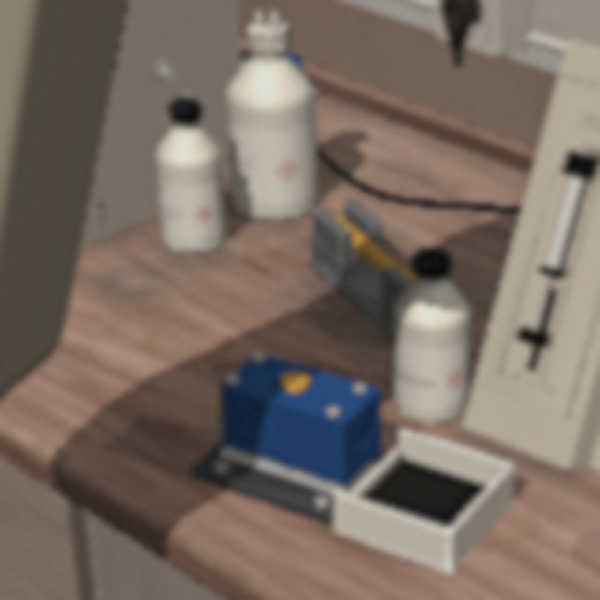

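Crop c1 shows the bore ring at about (580,302), the tray's top corners at (635,62) and (763,100), and the drift ends at about (72,268) and (310,140). Crop c2 shows the block's top corners at (222,378), (262,357) and (382,388), and the tray's corners at (517,468), (400,435) and (335,490). Next I'll fit the planar poses to these points.

```bash
cat > h.py <<'E'
import numpy as np
from scipy.optimize import least_squares
from workcell import telemetry, imaging
np.set_printoptions(precision=4,suppress=True)
def proj(P,p):
    T=np.linalg.inv(p["pose"]); c=(T[:3,:3]@np.atleast_2d(P).T).T+T[:3,3]
    q=c*[1,-1,-1]; q=(p["camera_matrix"]@q.T).T; return q[:,:2]/q[:,2:]
def onz(uv,z,p):
    d=np.linalg.inv(p["camera_matrix"])@[uv[0],uv[1],1.]; d=p["pose"][:3,:3]@(d*[1,-1,-1]); o=p["pose"][:3,3]
    return o+d*(z-o[2])/d[2]
def w(pose,L):
    x,y,a=pose; L=np.atleast_2d(L)/1000.; c,s=np.cos(a),np.sin(a)
    return np.c_[x+c*L[:,0]-s*L[:,1],y+s*L[:,0]+c*L[:,1],L[:,2]]
def fit(obs,x0,n=0):
    # obs: list of (campar, uv, local)
    f=lambda v:np.concatenate([(proj(w(v[:3],l),p)[0]-uv) for p,uv,l in obs])
    r=least_squares(f,x0,loss='soft_l1'); return r.x,f(r.x).reshape(-1,2)
E
python3 - <<'E'
from h import *
S=imaging.camera_params("side");C=imaging.camera_params("scene")
c1=lambda u,v:np.array([(u+.5)/4-.5+190,(v+.5)/4-.5+200])
c2=lambda u,v:np.array([(u+.5)/3.75-.5+210,(v+.5)/3.75-.5+160])
obs=[(S,c1(580,302),(-55,0,50)),(S,c1(635,62),(150,46,34)),(S,c1(763,100),(150,-46,34)),
(S,c1(612,135),(55,25,76)),(S,c1(687,155),(55,-25,76)),(S,c1(548,262),(-47,25,76)),
(C,c2(222,378),(-47,-25,76)),(C,c2(262,357),(-47,25,76)),(C,c2(382,388),(55,25,76)),
(C,c2(517,468),(150,46,34)),(C,c2(400,435),(58,46,34)),(C,c2(335,490),(58,-46,34)),(C,c2(452,568),(150,-46,0))]
b,r=fit(obs,[.5,.1,-1.5]);print("block",b);print(r.T)
dr=[(S,c1(72,268),(-85,0,45)),(S,c1(310,140),(85,0,45)),(S,c1(98,332),(-88,-25,0)),(S,c1(338,205),(88,-25,4)),(S,c1(62,290),(-88,25,4))]
k,r=fit(dr,[.6,.3,-.5]);print("rack",k);print(r.T)
for n,uv,z,p in [("back base",c1(445,200),0,S),("back capC",c2(432,262),.13,C),("back capS",c1(445,45),.125,S),("left cap",c2(185,108),.132,C),("tall top",c2(268,60),.17,C),("tall base",c2(270,215),0,C),("left base",c2(190,248),0,C),("carton",(414,180),.045,S),("analyser corner",c2(70,395),0,C),("drift L",c1(72,268),.045,S),("drift R",c1(310,140),.045,S),("ringhole",c1(580,300),.05,S)]:
    print(n,onz(uv,z,p))
E
```

```text
block [ 0.4432  0.0196 -1.3442]
[[-0.005  -0.7619  0.9259 -0.1133  0.5642 -0.3187 -0.6658 -0.7557 -0.0649
  -0.3057  0.1913 -0.47    0.0316]
 [ 0.2086 -1.0132  0.3471 -1.6324 -0.1885 -2.5223  1.281  -1.8485  0.0042
  -1.807  -2.761   0.214   1.1779]]
rack [ 0.6622  0.1486 -1.8642]
[[-0.24    0.4438  0.0448  0.8883 -1.5709]
 [ 0.42   -0.3521  2.9903 -0.5267 -1.0945]]
back base [0.5641 0.0283 0.    ]
back capC [0.5651 0.0017 0.13  ]
back capS [0.5742 0.0131 0.125 ]
left cap [0.621 0.331 0.132]
tall top [0.6777 0.2874 0.17  ]
tall base [0.7067 0.3251 0.    ]
left base [0.6161 0.3316 0.    ]
carton [ 0.4424 -0.319   0.045 ]
analyser corner [0.3965 0.2223 0.    ]
drift L [0.6871 0.2287 0.045 ]
drift R [0.6377 0.0688 0.045 ]
ringhole [0.4319 0.0715 0.05  ]
```

```bash
cat >> h.py <<'E'
def delta(xyz,yaw,s=None,tilt=None):
    "shift mm in tool axes and rotation vector to reach world xyz, tool down with tool x at yaw"
    from scipy.spatial.transform import Rotation as R
    s=s or telemetry.get_state(); q=s["orientation"]; r=R.from_quat([q[1],q[2],q[3],q[0]])
    x=np.array([np.cos(yaw),np.sin(yaw),0]);z=np.array([0,0,-1.]);t=R.from_matrix(np.c_[x,np.cross(z,x),z])
    if tilt is not None: t=t*R.from_rotvec(tilt)
    return r.inv().apply(np.array(xyz)-s["tcp_pos"])*1000,(r.inv()*t).as_rotvec()
E
python3 - <<'E'
from h import *
S=imaging.camera_params("side");C=imaging.camera_params("scene")
c1=lambda u,v:np.array([(u+.5)/4-.5+190,(v+.5)/4-.5+200])
c2=lambda u,v:np.array([(u+.5)/3.75-.5+210,(v+.5)/3.75-.5+160])
for n,uv,z,p in [("disp front left C",c2(470,428),0,C),("S disp",c1(510,130),0,S),("disp other front S",(355,183),0,S),("disp C right",(395,293),0,C),("an top corner S",(240,322),.34,S),("an back S",(95,222),.34,S),("an wall C",c2(235,215),0,C),("an wallC2",c2(85,250),0,C),("table edgeC",c2(170,550),0,C),("edgeC2",c2(80,500),0,C),("edge S",(375,312),0,S),("base near c1",c1(507,338),.01,S),("base c1",c1(633,382),.01,S)]:
    print(n,onz(uv,z,p))
print(delta([.42,-.22,.24],.436)); print(delta([.42,-.22,.24],1.0))
E
```

```text
disp front left C [ 0.5695 -0.0334  0.    ]
S disp [ 0.5654 -0.0431  0.    ]
disp other front S [ 0.587  -0.2529  0.    ]
disp C right [ 0.6082 -0.2093  0.    ]
an top corner S [0.3872 0.4123 0.34  ]
an back S [0.7328 0.4119 0.34  ]
an wall C [0.6854 0.3485 0.    ]
an wallC2 [ 0.5517  0.3966 -0.    ]
table edgeC [0.321 0.02  0.   ]
edgeC2 [0.3159 0.1099 0.    ]
edge S [0.315  0.0721 0.    ]
base near c1 [0.4661 0.0958 0.01  ]
base c1 [0.3884 0.0769 0.01  ]
(array([ 287.8109, -197.8117,   -9.1276]), array([-0.0017, -0.0002, -0.0001]))
(array([ 287.8109, -197.8117,   -9.1276]), array([-0.0015, -0.0007, -0.5641]))
```

The dispenser's front face is at x≈0.57, the analyser wall at y≈0.41 and the table edge at x≈0.317. The heights and sizes agree with what was given. I'll pass in front of the dispenser.

Emit:
step_arm:
  moves:
    - [[40, -25, 0], [0, 0, -0.07], 85]
    - [[75, -50, 0], [0, 0, -0.14], 85]
    - [[110, -75, -5], [0, 0, -0.21], 85]
    - [[145, -100, -5], [0, 0, -0.28], 85]
    - [[180, -125, -10], [0, 0, -0.35], 85]
    - [[215, -150, -10], [0, 0, -0.42], 85]
    - [[250, -172, -10], [0, 0, -0.49], 85]
    - [[282, -194, -10], [0, 0, -0.56], 85]

```text
clock: 0.77
tcp_pos: [0.4121, -0.2326, 0.2412]
orientation: [0.0, 0.878, 0.479, 0.0]
wrist_force: [0.9, 0.1, -0.7]
finger_gap: 0.0851
grip_force: 0.0
```

Run:
```python
from h import *
s=telemetry.get_state();print(s["tcp_pos"],s["orientation"],s["joint_pos"],s["wrist_force"])
print(delta([.48,.07,.25],1.278))
```

```text
[ 0.4121 -0.2326  0.2412] [0.0001 0.8779 0.4789 0.    ] [-0.6837  0.113  -0.1835  1.2742  0.      1.4591] [ 0.8811  0.0747 -0.6895]
(array([ 291.1836, -106.7045,   -8.7703]), array([ 0.0001,  0.    , -0.2792]))
```

Emit:
step_arm:
  moves:
    - [[36, -13, -1], [0, 0, -0.04], 85]
    - [[73, -26, -2], [0, 0, -0.07], 85]
    - [[110, -40, -4], [0, 0, -0.11], 85]
    - [[146, -53, -5], [0, 0, -0.14], 85]
    - [[182, -66, -6], [0, 0, -0.18], 85]
    - [[219, -80, -7], [0, 0, -0.21], 85]
    - [[255, -93, -8], [0, 0, -0.25], 85]
    - [[291, -107, -9], [0, 0, -0.28], 85]

```text
clock: 1.43
tcp_pos: [0.4799, 0.0699, 0.2501]
orientation: [-0.0, 0.803, 0.596, -0.0]
wrist_force: [0.6, -0.2, 0.2]
finger_gap: 0.0851
grip_force: 0.0
```

Run:
```python
from h import *
s=telemetry.get_state();print(s["tcp_pos"],s["orientation"])
print(delta([.63,.14,.22],1.278))
import cv2
p=imaging.camera_params("wrist");print(p)
```

```text
[0.4799 0.0699 0.2501] [-0.      0.8028  0.5963 -0.0002]
(array([110.4802, 123.4445,  30.0353]), array([-0.0002,  0.0002, -0.0002]))
{'camera_matrix': array([[352.7972,   0.    , 317.5058],
       [  0.    , 352.7972, 240.2341],
       [  0.    ,   0.    ,   1.    ]]), 'pose': array([[ 0.9573,  0.2752,  0.0889,  0.5033],
       [-0.2892,  0.911 ,  0.2939,  0.1448],
       [-0.0001, -0.307 ,  0.9517,  0.3931],
       [ 0.    ,  0.    ,  0.    ,  1.    ]])}
```

Run:
```python
from h import *
import cv2
im=imaging.read_camera("wrist"); cv2.imwrite("pics/w0.png",im[:,:,::-1])
p=imaging.camera_params("wrist")
print("block pts pred",proj(w([.4432,.0196,-1.3442],[(-55,0,50),(-47,25,76),(-47,-25,76),(55,25,76),(55,-25,76),(150,46,34),(150,-46,34)]),p))
print("drift ends",proj(w([.6622,.1486,-1.8642],[(-85,0,45),(85,0,45)]),p))
```

```text
block pts pred [[270.0827 226.3273]
 [293.7917 228.2251]
 [248.7266 252.9746]
 [345.1338 312.9402]
 [302.3475 334.1307]
 [395.7978 349.6839]
 [327.8887 381.3584]]
drift ends [[501.8882 -33.7432]
 [473.197  172.9121]]
```

View pics/w0.png

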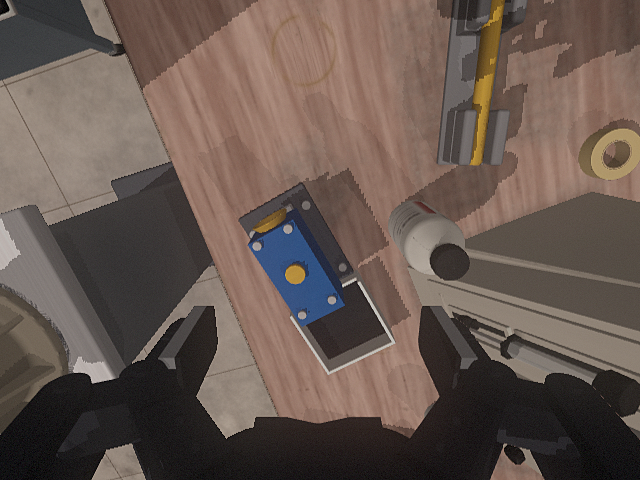

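The wrist view shows the block's top at about (248,247), (292,217), (344,300) and (300,326), the tray's far corners at (394,342) and (330,373), and the drift's end at (477,164). These sit about 8 px above the prediction, so I'll refine the block pose from this image and compare.

Run:
```python
from h import *
import cv2
im=cv2.imread("pics/w0.png"); hsv=cv2.cvtColor(im,cv2.COLOR_BGR2HSV)
m=cv2.inRange(hsv,(105,120,60),(125,255,255)); m[:, :220]=0;m[:,370:]=0;m[345:]=0;m[:200]=0
m=cv2.morphologyEx(m,cv2.MORPH_CLOSE,np.ones((15,15)))
c=max(cv2.findContours(m,cv2.RETR_EXTERNAL,cv2.CHAIN_APPROX_NONE)[0],key=cv2.contourArea)
q=cv2.approxPolyDP(cv2.convexHull(c),5,True)[:,0];print(q.tolist())
b=cv2.boxPoints(cv2.minAreaRect(c));print(b)
p=imaging.camera_params("wrist")
for z in(.076,): print([onz(x.astype(float),z,p)[:2].round(4).tolist() for x in q])
y=cv2.inRange(hsv,(15,120,80),(35,255,255)); 
d=y.copy(); d[:, :440]=0; d[:,540:]=0; d[180:]=0
vs,us=np.nonzero(d)
for v in(20,60,100,120,140,150,155,160,163,165): 
    x=us[vs==v]; print(v,(x.min(),x.max()) if len(x) else None)
```

```text
[[292, 219], [322, 252], [344, 304], [302, 326], [248, 245]]
[[246.8228 243.712 ]
 [295.6739 211.3646]
 [353.5072 298.7047]
 [304.6561 331.0521]]
[[0.4581, 0.0799], [0.4757, 0.0409], [0.4814, -0.0183], [0.4337, -0.0304], [0.4103, 0.0675]]
20 (np.int64(489), np.int64(501))
60 (np.int64(480), np.int64(496))
100 (np.int64(473), np.int64(490))
120 (np.int64(476), np.int64(487))
140 (np.int64(474), np.int64(484))
150 (np.int64(472), np.int64(483))
155 (np.int64(472), np.int64(482))
160 (np.int64(471), np.int64(482))
163 (np.int64(470), np.int64(480))
165 (np.int64(473), np.int64(477))
```

Emit:
step_arm:
  moves:
    - [[25, 28, 5], [0, 0, 0], 85]
    - [[50, 56, 10], [0, 0, 0], 85]
    - [[75, 84, 15], [0, 0, 0], 85]
    - [[95, 108, 20], [0, 0, 0], 85]
    - [[110, 125, 20], [0, 0, 0], 85]
    - [[110, 125, 20], [0, 0, 0], 85]

```text
clock: 1.98
tcp_pos: [0.6345, 0.1383, 0.2274]
orientation: [-0.0, 0.803, 0.596, -0.0]
wrist_force: [0.0, 0.7, 0.0]
finger_gap: 0.0852
grip_force: 0.0
```

Run:
```python
from h import *
import cv2
s=telemetry.get_state();print(s["tcp_pos"],s["qvel"])
p=imaging.camera_params("wrist");im=imaging.read_camera("wrist")[:,:,::-1].copy();cv2.imwrite("pics/w1.png",im)
print(p["pose"])
hsv=cv2.cvtColor(im,cv2.COLOR_BGR2HSV)
y=cv2.inRange(hsv,(15,120,60),(35,255,255))
n,l,st,ce=cv2.connectedComponentsWithStats(y)
for i in range(1,n):
    if st[i,4]>100: print(st[i],ce[i])
print(proj(w([.6622,.1486,-1.8642],[(-85,0,45),(85,0,45)]),p), proj(w([.445,.0286,-1.337],[(-55,0,50),(-47,25,76),(-47,-25,76)]),p))
```

```text
[0.6345 0.1383 0.2274] [-0.0191 -0.067  -0.085   0.0247 -0.0122 -0.0163]
[[ 0.9571  0.2754  0.0902  0.658 ]
 [-0.2898  0.911   0.2934  0.2131]
 [-0.0013 -0.307   0.9517  0.3704]
 [ 0.      0.      0.      1.    ]]
[ 336   97   20  182 2896] [344.7137 184.8336]
[130 315  35  28 468] [148.1688 329.7158]
[[344.4819  96.4323]
 [340.6079 278.7181]] [[145.1673 320.9298]
 [158.3899 329.9838]
 [117.8035 352.4498]]
```

View pics/w1.png

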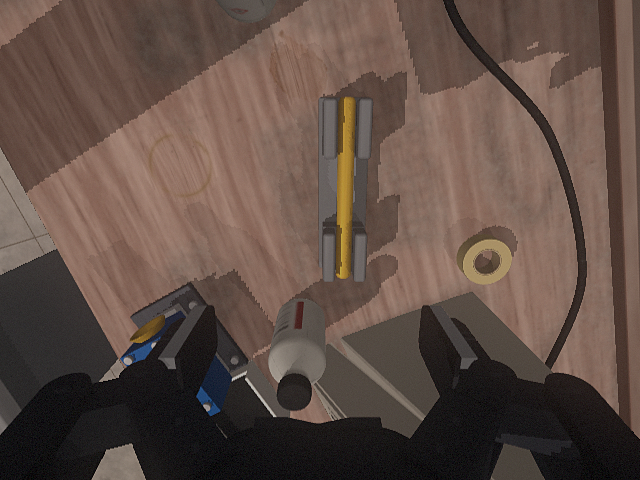

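The view shows the drift running from (349,97) to (343,279), which matches the side-camera fit. bottle_back is at (298,350) and the cone at (148,330). I'll take a settled reading to check both block hypotheses.

Run:
```python
from h import *
import cv2
imaging.read_camera("wrist");imaging.read_camera("wrist")
s=telemetry.get_state();print(s["tcp_pos"],s["qvel"])
p=imaging.camera_params("wrist");im=imaging.read_camera("wrist")[:,:,::-1].copy();cv2.imwrite("pics/w2.png",im)
hsv=cv2.cvtColor(im,cv2.COLOR_BGR2HSV)
y=cv2.inRange(hsv,(15,120,60),(35,255,255))
n,l,st,ce=cv2.connectedComponentsWithStats(y)
for i in range(1,n):
    if st[i,4]>100:
        print(st[i],ce[i]); vs,us=np.nonzero(l==i)
        if st[i,3]>100:
            v0=st[i,1];h=st[i,3]
            A=(us[vs<v0+25].mean(),v0-.5);B=(us[vs>v0+h-25].mean(),v0+h-.5)
            k=np.polyfit(vs,us,1);print(k)
            a,b=[onz((np.polyval(k,v),v),.043,p) for v in (v0-.5,v0+h-.5)]
            print("drift",a,b,(a+b)/2,np.linalg.norm(a-b),np.arctan2(*(a-b)[1::-1]))
th=np.linspace(0,2*np.pi,37)
cone=np.r_[[(-55,15.5*np.cos(t),50+15.5*np.sin(t)) for t in th],[(-47,10.5*np.cos(t),50+10.5*np.sin(t)) for t in th]]
for P in ([.445,.0286,-1.337],[.4432,.0196,-1.3442]):
    q=proj(w(P,cone),p);print(q.min(0),q.max(0))
# contour fit of cone bounding box + hull mask IoU
```

```text
[0.631  0.1367 0.2294] [-0.0064 -0.0334 -0.0175  0.0005  0.0015 -0.0005]
[ 339   93   20  183 2896] [347.7165 181.6167]
[ -0.0235 351.9803]
drift [0.6889 0.23   0.043 ] [0.6394 0.0656 0.043 ] [0.6641 0.1478 0.043 ] 0.17173134057181738 1.2783908733118734
[133 312  35  28 462] [151.8074 326.4437]
[134.9364 307.6979] [162.6947 330.63  ]
[137.466 315.204] [164.9987 338.1917]
```

Both measurements agree: the drift centre is at (0.664, 0.148) with yaw 1.278 and length 171 mm, and the block is at (0.443, 0.020, −1.344). Next is the descent to grasp.

Run:
```python
from h import *
print(telemetry.get_state()["tcp_pos"]);print(delta([.6663,.1557,.026],1.278))
```

```text
[0.6308 0.1365 0.23  ]
(array([ 28.8893,  28.6228, 203.9665]), array([-0.0011,  0.0007, -0.0024]))
```

Emit:
step_arm:
  moves:
    - [[14, 14, 30], [0, 0, 0], 60]
    - [[29, 28, 60], [0, 0, 0], 60]
    - [[29, 28, 90], [0, 0, 0], 60]
    - [[29, 28, 115], [0, 0, 0], 60]
    - [[29, 28, 130], [0, 0, 0], 60]
    - [[29, 28, 130], [0, 0, 0], 60]

```text
clock: 2.68
tcp_pos: [0.6632, 0.1554, 0.0965]
orientation: [-0.002, 0.804, 0.595, -0.003]
wrist_force: [-1.7, -0.0, 0.6]
finger_gap: 0.0598
grip_force: 0.0
```

Run:
```python
from h import *
s=telemetry.get_state();print(s["tcp_pos"],s["qvel"],s["finger_gap"])
import cv2
p=imaging.camera_params("wrist");im=imaging.read_camera("wrist")[:,:,::-1].copy();cv2.imwrite("pics/w3.png",im)
hsv=cv2.cvtColor(im,cv2.COLOR_BGR2HSV)
y=cv2.inRange(hsv,(15,120,60),(35,255,255))
n,l,st,ce=cv2.connectedComponentsWithStats(y)
for i in range(1,n):
    if st[i,4]>300:
        vs,us=np.nonzero(l==i);k=np.polyfit(vs,us,1);v0,h=st[i,1],st[i,3];print(st[i])
        a,b=[onz((np.polyval(k,v),v),.043,p) for v in (v0-.5,v0+h-.5)]
        print("drift",a,b,(a+b)/2,np.linalg.norm(a-b),np.arctan2(*(a-b)[1::-1]))
print(delta([.6663,.1557,.026],1.278))
```

```text
[0.6632 0.1554 0.0965] [-0.002  -0.0343  0.071   0.0577  0.0016  0.0005] 0.05984242466545855
[ 309  127   28  264 6426]
drift [0.6891 0.2294 0.043 ] [0.6397 0.066  0.043 ] [0.6644 0.1477 0.043 ] 0.17069020963155537 1.2776569016315371
(array([ 0.7014,  1.882 , 72.9978]), array([-0.0037,  0.0018, -0.0029]))
```

Emit:
step_arm:
  moves:
    - [[0, 1, 30], [0, 0, 0], 60]
    - [[0, 1, 55], [0, 0, 0], 60]
    - [[0, 1, 68], [0, 0, 0], 60]
    - [[0, 1, 70], [0, 0, 0], 60]
    - [[0, 1, 70], [0, 0, 0], 60]

```text
clock: 3.15
tcp_pos: [0.668, 0.1558, 0.0316]
orientation: [0.0, 0.803, 0.595, 0.0]
wrist_force: [0.6, -0.6, 0.0]
finger_gap: 0.0601
grip_force: 0.0
```

Run:
```python
from h import *
s=telemetry.get_state();print(s["tcp_pos"],s["qvel"],s["wrist_force"])
print(delta([.6663,.1557,.026],1.278))
print("lateral",delta([.6644,.1477,.026],1.278)[0])
```

```text
[0.668  0.1558 0.0316] [ 0.0015 -0.0185  0.0316  0.0061  0.0007  0.0012] [ 0.6492 -0.5626  0.0479]
(array([-0.6049, -1.5543,  5.5937]), array([ 0.0008, -0.0002, -0.0026]))
lateral [-8.8115 -1.0433  5.5925]
```

Emit:
step_arm:
  grip_force: 60
  moves:
    - [[0, -1, 3], [0, 0, 0], 40]
    - [[0, -1, 3], [0, 0, 0], 20]
    - [[0, -1, 3], [0, 0, 0], 8]
    - [[0, -1, 3], [0, 0, 0], 8]
    - [[0, -1, 3], [0, 0, 0], 8]
    - [[0, -1, 3], [0, 0, 0], 8]
    - [[0, -1, 3], [0, 0, 0], 8]
    - [[0, -1, 3], [0, 0, 0], 8]

```text
clock: 3.82
tcp_pos: [0.6678, 0.1565, 0.029]
orientation: [0.001, 0.803, 0.596, 0.001]
wrist_force: [-1.0, -0.6, 5.8]
finger_gap: 0.0127
grip_force: 59.6
```

Run:
```python
from h import *
s=telemetry.get_state();print(s["tcp_pos"],s["qvel"],s["wrist_force"],s["ft_torque"],s["finger_gap"],s["grip_force"])
```

```text
[0.6678 0.1565 0.029 ] [ 0.0005  0.0001  0.0001 -0.0002 -0.0009 -0.0001] [-1.0235 -0.5766  5.7531] [-0.0196  0.2188  0.0023] 0.012680626999765484 59.56956669688225
```

Emit:
step_arm:
  moves:
    - [[0, 0, -12], [0, 0, 0], 8]
    - [[0, 0, -30], [0, 0, 0], 8]
    - [[0, 0, -50], [0, 0, 0], 8]
    - [[0, 0, -70], [0, 0, 0], 8]
    - [[0, 0, -80], [0, 0, 0], 8]
    - [[0, 0, -80], [0, 0, 0], 8]
    - [[0, 0, -80], [0, 0, 0], 8]

```text
clock: 4.4
tcp_pos: [0.6672, 0.1564, 0.1076]
orientation: [0.0, 0.803, 0.596, 0.0]
wrist_force: [-0.2, -0.2, -2.6]
finger_gap: 0.0129
grip_force: 58.8
```

```bash
cat >> h.py <<'E'
def yel(name="wrist",save=None,lo=(15,120,60),hi=(35,255,255),amin=300):
    import cv2
    p=imaging.camera_params(name);im=imaging.read_camera(name)[:,:,::-1].copy()
    if save: cv2.imwrite(save,im)
    n,l,st,ce=cv2.connectedComponentsWithStats(cv2.inRange(cv2.cvtColor(im,cv2.COLOR_BGR2HSV),lo,hi))
    return p,im,[(st[i],)+np.nonzero(l==i) for i in range(1,n) if st[i,4]>amin]
E
python3 - <<'E'
from h import *
s=telemetry.get_state();print(s["tcp_pos"],s["qvel"],s["wrist_force"],s["ft_torque"],s["finger_gap"],s["grip_force"])
p,im,B=yel(save="pics/w4.png")
for st,vs,us in B: print(st,np.polyfit(vs,us,1))
M=[.407,.1755]
print(delta([.50,.165,.115],1.797)); print(delta([.407,.1755,.115],1.797))
E
```

```text
[0.6672 0.1564 0.1076] [-0.0009  0.0235 -0.0355 -0.0088 -0.0006 -0.0009] [-0.1706 -0.2251 -2.5941] [-0.0105 -0.0441 -0.0109] 0.012920686060916358 58.782161604613066
[  297   134    42   290 10369] [  0.0006 317.2856]
[ 19 425  50  38 375] [ -1.3399 636.9136]
(array([ -40.0777, -161.7014,   -8.4125]), array([-0.0012,  0.0003, -0.5212]))
(array([ -57.0714, -253.7364,   -8.3061]), array([-0.0012,  0.0003, -0.5212]))
```

View pics/w4.png

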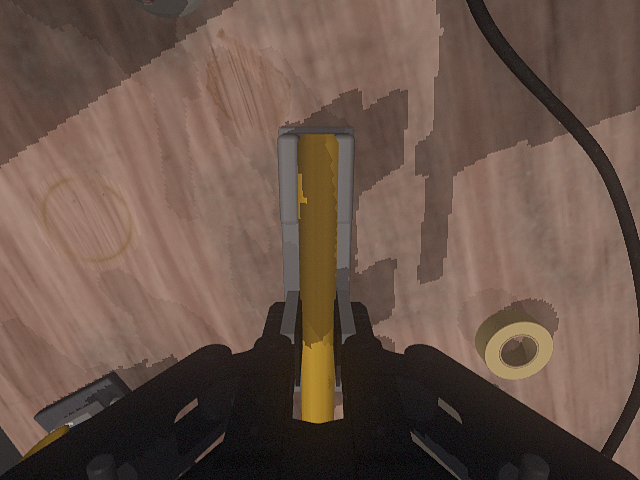

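The drift is in the grip (weight reading 2.6 N) and has cleared the rack, with its rear end at (318,134). I'm carrying it to a staging pose in front of the mouth.

Emit:
step_arm:
  moves:
    - [[-4, -22, -4], [0, 0, -0.06], 8]
    - [[-9, -45, -8], [0, 0, -0.13], 8]
    - [[-14, -70, -8], [0, 0, -0.2], 8]
    - [[-20, -95, -8], [0, 0, -0.28], 8]
    - [[-27, -120, -8], [0, 0, -0.36], 8]
    - [[-34, -142, -8], [0, 0, -0.44], 8]
    - [[-38, -155, -8], [0, 0, -0.5], 8]
    - [[-40, -162, -8], [0, 0, -0.52], 8]

```text
clock: 5.12
tcp_pos: [0.4966, 0.1651, 0.1136]
orientation: [-0.002, 0.622, 0.783, -0.002]
wrist_force: [0.1, -0.2, -2.0]
finger_gap: 0.0131
grip_force: 59.0
```

Run:
```python
from h import *
s=telemetry.get_state();print(s["tcp_pos"],s["orientation"],s["wrist_force"],s["finger_gap"])
print(delta([.4064,.1794,.10],1.797))
```

```text
[0.4966 0.1651 0.1136] [-0.0015  0.6222  0.7829 -0.0017] [ 0.0773 -0.2002 -1.9948] 0.013065371236365638
(array([ 34.3456, -84.5944,  14.0107]), array([-0.0046, -0.0003,  0.0015]))
```

Emit:
step_arm:
  moves:
    - [[12, -28, 0], [0, 0, 0], 8]
    - [[24, -56, 5], [0, 0, 0], 8]
    - [[32, -76, 10], [0, 0, 0], 8]
    - [[34, -84, 14], [0, 0, 0], 8]
    - [[34, -84, 14], [0, 0, 0], 8]
    - [[34, -84, 14], [0, 0, 0], 8]

```text
clock: 5.62
tcp_pos: [0.4116, 0.1796, 0.101]
orientation: [0.0, 0.623, 0.782, 0.0]
wrist_force: [0.8, -0.9, -1.8]
finger_gap: 0.0131
grip_force: 59.1
```

Run:
```python
from h import *
import cv2
s=telemetry.get_state();print(s["tcp_pos"],s["orientation"],s["wrist_force"],s["finger_gap"])
p,im,B=yel(save="pics/w5.png")
for st,vs,us in B: print(st,np.polyfit(vs,us,1))
pS,imS,BS=yel("side",save="pics/s5.png",amin=40)
for st,vs,us in BS: print("side",st)
a=imS[200:350,250:450]; b=im
cv2.imwrite("pics/v5.png",np.hstack([cv2.resize(a,(400,300),interpolation=cv2.INTER_CUBIC),cv2.resize(b,(400,300))]))
M=w([.4432,.0196,-1.3442],[(-55,0,50)])[0];print("mouth",M)
print("pred mouth side",proj(M,pS),"wrist",proj(M,p))
T=s["tcp_pos"];f=np.array([np.cos(1.797),np.sin(1.797),0])
for d in(-94.2,75.8): print("pred end side/wrist",proj(T+f*d/1000+[0,0,.0085],pS),proj(T+f*d/1000+[0,0,.0085],p))
print(delta([.4064,.1794,.0415],1.797))
```

```text
[0.4116 0.1796 0.101 ] [0.0003 0.6234 0.7819 0.0001] [ 0.7525 -0.8577 -1.7602] 0.01311039005872951
[  293   134    47   290 10676] [ -0.0027 318.0099]
side [ 396  188  102  117 5363]
side [340 248   8   7  47]
side [297 288  19  38 268]
mouth [0.4308 0.0732 0.05  ]
pred mouth side [[334.6021 275.325 ]] wrist [[309.5225 411.7679]]
pred end side/wrist [[331.157  263.5697]] [[316.8173 479.4496]]
pred end side/wrist [[299.6077 324.4903]] [[315.6841 133.0662]]
(array([ 1.1923, -6.5372, 60.0845]), array([ 0.0021,  0.0003, -0.0021]))
```

View pics/v5.png

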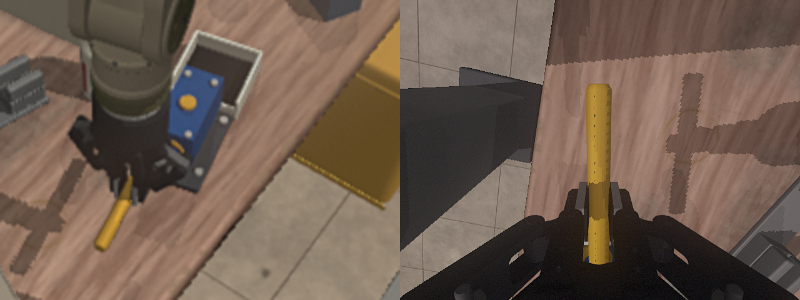

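Emit:
step_arm:
  moves:
    - [[0, -3, 20], [0, 0, 0], 8]
    - [[0, -4, 40], [0, 0, 0], 8]
    - [[1, -4, 55], [0, 0, 0], 8]
    - [[1, -4, 60], [0, 0, 0], 8]
    - [[1, -4, 60], [0, 0, 0], 8]
    - [[1, -4, 60], [0, 0, 0], 8]
    - [[1, -4, 60], [0, 0, 0], 8]

```text
clock: 6.3
tcp_pos: [0.4082, 0.1798, 0.0422]
orientation: [0.001, 0.623, 0.782, 0.001]
wrist_force: [-0.5, -0.8, -2.2]
finger_gap: 0.0133
grip_force: 59.1
```

Run:
```python
from h import *
s=telemetry.get_state();print(s["tcp_pos"],s["orientation"],s["wrist_force"],s["ft_torque"],s["qvel"])
pS,imS,BS=yel("side",save="pics/s6.png",amin=30)
for st,vs,us in BS: print("side",st)
T=s["tcp_pos"];f=np.array([np.cos(1.797),np.sin(1.797),0])
print(proj(T+f*.0758+[0,0,.0085],pS))
print(delta([.4064,.1794,.0415],1.797))
```

```text
[0.4082 0.1798 0.0422] [0.0007 0.6234 0.7819 0.0007] [-0.4841 -0.8393 -2.241 ] [0.0047 0.0247 0.0037] [ 0.0011 -0.0103 -0.0037 -0.0031  0.0008 -0.0005]
side [ 396  188  102  117 5372]
side [340 248   8   7  47]
side [335 270   7  11  45]
side [299 304  19  37 259]
[[301.1582 339.6756]]
(array([-0.0979, -1.7251,  0.7644]), array([ 0.0021,  0.0001, -0.0015]))
```

Emit:
step_arm:
  moves:
    - [[-5, -1, 0], [0, 0, 0], 8]
    - [[-11, -1, 0], [0, 0, 0], 8]
    - [[-17, -1, 0], [0, 0, 0], 8]
    - [[-23, -1, 0], [0, 0, 0], 8]
    - [[-29, -1, 0], [0, 0, 0], 8]
    - [[-33, -1, 0], [0, 0, 0], 8]
    - [[-33, -1, 0], [0, 0, 0], 8]

```text
clock: 6.93
tcp_pos: [0.4129, 0.1477, 0.0414]
orientation: [-0.001, 0.623, 0.782, 0.001]
wrist_force: [-1.7, 5.3, -1.0]
finger_gap: 0.0131
grip_force: 59.2
```

Run:
```python
from h import *
import cv2
s=telemetry.get_state();print(s["tcp_pos"],s["orientation"],s["wrist_force"],s["ft_torque"])
B=np.array([.4432,.0196]);a=-1.3442;d=s["tcp_pos"][:2]-B;print("tcp in block",d@[np.cos(a),np.sin(a)],d@[-np.sin(a),np.cos(a)])
imS=imaging.read_camera("side")[:,:,::-1];imC=imaging.read_camera("scene")[:,:,::-1]
cv2.imwrite("pics/v6.png",np.hstack([cv2.resize(imS[220:350,270:400],(400,400),interpolation=cv2.INTER_CUBIC),cv2.resize(imC[200:310,250:360],(400,400),interpolation=cv2.INTER_CUBIC)]))
```

```text
[0.4129 0.1477 0.0414] [-0.0013  0.6234  0.7819  0.0011] [-1.7488  5.3193 -1.0332] [0.9957 0.2538 0.0034]
tcp in block -0.13164154255421456 -0.0007257987613334231
```

View pics/v6.png

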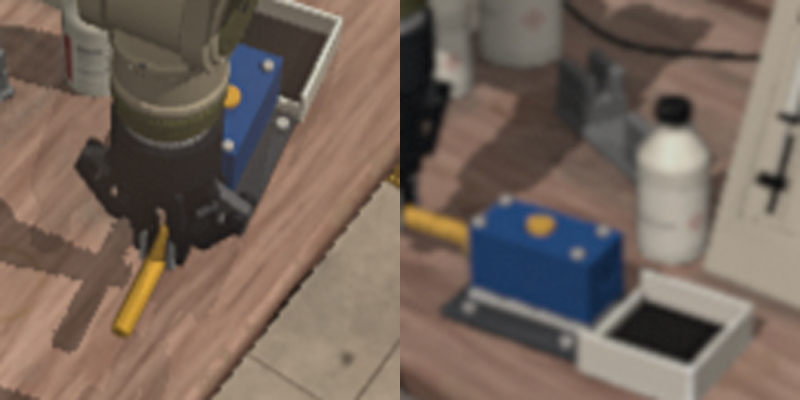

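The right half shows the drift's tip entering the mouth at about (465,232), in line with the bore. The 5 N axial force fits contact with the bush, so I'm continuing gently.

Emit:
step_arm:
  moves:
    - [[-5, 0, 0], [0, 0, 0], 8]
    - [[-10, 0, 0], [0, 0, 0], 8]
    - [[-14, 0, 0], [0, 0, 0], 8]
    - [[-18, 0, 0], [0, 0, 0], 8]
    - [[-18, 0, 0], [0, 0, 0], 8]

```text
clock: 7.45
tcp_pos: [0.4167, 0.1306, 0.0413]
orientation: [-0.001, 0.623, 0.782, 0.001]
wrist_force: [-1.9, 6.7, -1.6]
finger_gap: 0.0134
grip_force: 59.2
```

Emit:
step_arm:
  moves:
    - [[-5, 0, 0], [0, 0, 0], 8]
    - [[-10, 0, 0], [0, 0, 0], 8]
    - [[-15, 0, 0], [0, 0, 0], 8]
    - [[-20, 0, 0], [0, 0, 0], 8]
    - [[-25, 0, 0], [0, 0, 0], 8]
    - [[-28, 0, 0], [0, 0, 0], 8]
    - [[-28, 0, 0], [0, 0, 0], 8]

```text
clock: 8.03
tcp_pos: [0.4229, 0.1033, 0.0412]
orientation: [-0.001, 0.623, 0.782, 0.001]
wrist_force: [-1.7, 7.2, -1.0]
finger_gap: 0.0137
grip_force: 59.2
```

```bash
cat >> h.py <<'E'
def inblk(P):
    B=np.array([.4432,.0196]);a=-1.3442;d=P[:2]-B;return 1000*np.array([d@[np.cos(a),np.sin(a)],d@[-np.sin(a),np.cos(a)],P[2]])
E
python3 - <<'E'
from h import *
s=telemetry.get_state();print(s["tcp_pos"],s["orientation"],s["wrist_force"],s["ft_torque"],inblk(s["tcp_pos"]))
p,im,B=yel()
for st,vs,us in B: print(st,np.polyfit(vs,us,1))
T=s["tcp_pos"];f=np.array([np.cos(1.797),np.sin(1.797),0])
print(proj(T+f*.0758+[0,0,.0085],p),proj(T+f*.0758+[0,0,.016],p))
E
```

```text
[0.4229 0.1033 0.0412] [-0.0014  0.6231  0.7821  0.0012] [-1.749   7.1919 -1.0144] [1.2018 0.2031 0.0484] [-86.1163  -0.9797  41.2443]
[  293   134    50   280 10274] [  0.0013 316.9861]
[[315.8987 133.0052]] [[315.7993 133.3001]]
```

Emit:
step_arm:
  moves:
    - [[0, 0, 0], [0, 0, 0], 30]
    - [[0, 0, 0], [0, 0, 0], 60]
    - [[0, 0, 0], [0, 0, 0], 60]
    - [[0, 0, 0], [0, 0, 0], 60]
    - [[0, 0, 0], [0, 0, 0], 60]
    - [[0, 0, 0], [0, 0, 0], 60]
    - [[0, 0, 0], [0, 0, 0], 60]
    - [[0, 0, 0], [0, 0, 0], 60]

```text
clock: 8.75
tcp_pos: [0.4233, 0.1024, 0.0413]
orientation: [0.0, 0.623, 0.782, -0.0]
wrist_force: [0.4, -0.1, -0.1]
finger_gap: 0.0597
grip_force: 0.0
```

Run:
```python
from h import *
s=telemetry.get_state();print(s["tcp_pos"],s["wrist_force"],s["finger_gap"],inblk(s["tcp_pos"]))
p,im,B=yel(save="pics/w7.png")
for st,vs,us in B: print(st,np.polyfit(vs,us,1))
pS,imS,BS=yel("side",save="pics/s7.png",amin=30)
for st,vs,us in BS: print("side",st, (us[vs>vs.max()-4].mean()))
R=lambda x,z:w([.4432,.0196,-1.3442],[(x,0,z)])[0]
for a in(0,3,4,5,6):
    t=np.radians(a); e=R(-47-115*np.cos(t),50-2.-115*np.sin(t)); print(a,e,proj(e,p),proj(e,pS))
```

```text
[0.4233 0.1024 0.0413] [ 0.3879 -0.1322 -0.0954] 0.05967289688454601 [-85.1867  -0.7344  41.2702]
[  278   128    86   284 12155] [  0.0288 309.1578]
side [ 396  188   90  117 5062] 438.73333333333335
side [315 271  26  45 334] 318.5
0 [0.4068 0.1775 0.048 ] [[317.6857 130.0648]] [[316.4142 311.9104]]
3 [0.4068 0.1773 0.042 ] [[317.6819 130.3418]] [[316.4083 313.3   ]]
4 [0.4069 0.1772 0.04  ] [[317.6811 130.6167]] [[316.4189 313.7354]]
5 [0.4069 0.177  0.038 ] [[317.6804 130.9763]] [[316.4356 314.1567]]
6 [0.4069 0.1768 0.036 ] [[317.6799 131.417 ]] [[316.4584 314.5638]]
```

The drift rests in the bore by itself: zero grip force, with its rear end at side pixel (318,315) as predicted for the sag. I'll regrasp nearer the rear.

Emit:
step_arm:
  moves:
    - [[15, -1, 1], [0, 0, 0], 60]
    - [[32, -1, 3], [0, 0, 0], 60]
    - [[46, -1, 5], [0, 0, 0], 60]
    - [[50, -1, 6], [0, 0, 0], 60]
    - [[50, -1, 6], [0, 0, 0], 60]
    - [[50, -1, 6], [0, 0, 0], 60]

```text
clock: 9.35
tcp_pos: [0.4112, 0.1508, 0.0352]
orientation: [0.0, 0.623, 0.782, -0.0]
wrist_force: [-0.1, 0.3, -0.5]
finger_gap: 0.06
grip_force: 0.0
```

Run:
```python
from h import *
s=telemetry.get_state();print(s["tcp_pos"],s["wrist_force"],s["finger_gap"],inblk(s["tcp_pos"]))
p,im,B=yel(save="pics/w8.png")
for st,vs,us in B:
    print(st); 
    for v in range(st[1]+3,st[1]+st[3],30): x=us[vs==v];print(v,x.min(),x.max())
```

```text
[0.4112 0.1508 0.0352] [-0.1025  0.2509 -0.498 ] 0.060012613416566184 [-135.0726   -1.7064   35.2337]
[ 297  252   40  172 5952]
255 302 329
285 299 334
315 300 335
345 301 335
375 302 336
405 304 336
```

Emit:
step_arm:
  grip_force: 70
  moves:
    - [[0, 0, 0], [0, 0, 0], 40]
    - [[0, 0, 0], [0, 0, 0], 20]
    - [[0, 0, 0], [0, 0, 0], 8]
    - [[0, 0, 0], [0, 0, 0], 8]
    - [[0, 0, 0], [0, 0, 0], 8]
    - [[0, 0, 0], [0, 0, 0], 8]
    - [[0, 0, 0], [0, 0, 0], 8]

```text
clock: 9.98
tcp_pos: [0.4119, 0.1508, 0.0355]
orientation: [0.001, 0.623, 0.782, 0.0]
wrist_force: [2.3, -1.4, -0.0]
finger_gap: 0.0128
grip_force: 68.3
```

Emit:
step_arm:
  moves:
    - [[-4, 0, -1], [0, 0, 0], 8]
    - [[-9, 0, -2], [0, 0, 0], 8]
    - [[-14, 0, -3], [0, 0, 0], 8]
    - [[-19, 0, -3], [0, 0, 0], 8]
    - [[-24, 0, -3], [0, 0, 0], 8]
    - [[-28, 0, -3], [0, 0, 0], 8]
    - [[-30, 0, -3], [0, 0, 0], 8]
    - [[-30, 0, -3], [0, 0, 0], 8]

```text
clock: 10.65
tcp_pos: [0.4183, 0.1233, 0.0386]
orientation: [-0.001, 0.623, 0.782, 0.002]
wrist_force: [1.0, 7.3, 2.3]
finger_gap: 0.0128
grip_force: 68.4
```

Run:
```python
from h import *
s=telemetry.get_state();print(s["tcp_pos"],s["wrist_force"],s["ft_torque"],s["finger_gap"],inblk(s["tcp_pos"]))
p,im,B=yel()
for st,vs,us in B: print(st)
```

```text
[0.4183 0.1233 0.0386] [1.0455 7.3035 2.3447] [ 1.4351 -0.1487  0.1045] 0.012829459672859152 [-106.6625   -0.9852   38.6336]
[ 293  251   50  172 5962]
```

Emit:
step_arm:
  moves:
    - [[-4, 0, 0], [0, 0, 0], 8]
    - [[-8, 0, 0], [0, 0, 0], 8]
    - [[-12, 0, 0], [0, 0, 0], 8]
    - [[-16, 0, 0], [0, 0, 0], 8]
    - [[-20, 0, 0], [0, 0, 0], 8]
    - [[-22, 0, 0], [0, 0, 0], 8]
    - [[-22, 0, 0], [0, 0, 0], 8]
    - [[-22, 0, 0], [0, 0, 0], 8]

```text
clock: 11.37
tcp_pos: [0.4236, 0.1033, 0.0394]
orientation: [-0.002, 0.623, 0.783, 0.004]
wrist_force: [-0.5, 11.6, 7.2]
finger_gap: 0.0126
grip_force: 68.9
```

Run:
```python
from h import *
import cv2
s=telemetry.get_state();print(s["tcp_pos"],s["wrist_force"],s["finger_gap"],inblk(s["tcp_pos"]))
p,im,B=yel()
for st,vs,us in B: print(st)
for n in("side","scene"):
    pc,im,B=yel(n,save=f"pics/{n}9.png",lo=(5,150,60),hi=(20,255,255),amin=8)
    print(n,[(st.tolist()) for st,_,_ in B], proj(w([.4432,.0196,-1.3442],[(104,0,20)]),pc))
```

```text
[0.4236 0.1033 0.0394] [-0.5059 11.5566  7.2001] 0.012620399216167227 [-85.9669  -0.2821  39.3584]
[ 293  251   50  166 5521]
side [[389, 154, 8, 4, 25], [396, 189, 89, 116, 4556], [356, 234, 7, 4, 19], [324, 274, 8, 23, 81]] [[357.6498 235.5625]]
scene [[265, 261, 3, 7, 15], [286, 260, 5, 4, 15], [312, 285, 13, 11, 98], [432, 309, 14, 12, 128]] [[323.1172 290.9342]]
```

Run:
```python
from h import *
import cv2
C=imaging.camera_params("scene");S=imaging.camera_params("side")
for z in(.02,.03,.05): print(z,inblk(onz((318.5,290.5),z,C)),inblk(onz((359.5,236),z,S)))
a=cv2.imread("pics/scene9.png")[240:320,260:360];b=cv2.imread("pics/side9.png")[210:290,310:410]
cv2.imwrite("pics/v9.png",np.hstack([cv2.resize(x,(400,320),interpolation=cv2.INTER_CUBIC) for x in(a,b)]))
```

```text
0.02 [92.6735 -4.2282 20.    ] [104.5433  -4.8042  20.    ]
0.03 [ 99.4721 -16.172   30.    ] [96.4165 -7.0385 30.    ]
0.05 [113.0693 -40.0596  50.    ] [ 80.1628 -11.5072  50.    ]
```

View pics/v9.png

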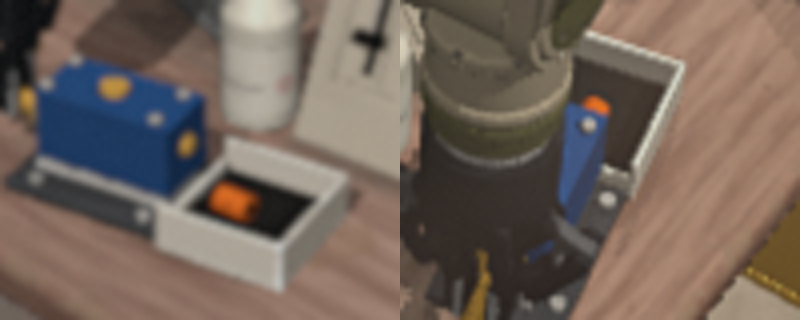

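The picture shows the orange bush lying in the tray, at (235,200) in the left half, and the drift's tip visible in the exit. Now I'll draw the drift out.

Emit:
step_arm:
  moves:
    - [[6, 0, 0], [0, 0, 0], 8]
    - [[15, 0, 0], [0, 0, 0], 8]
    - [[25, 0, 0], [0, 0, 0], 8]
    - [[35, 0, 0], [0, 0, 0], 8]
    - [[45, 0, 0], [0, 0, 0], 8]
    - [[55, 0, 0], [0, 0, 0], 8]
    - [[65, 0, 0], [0, 0, 0], 8]
    - [[75, 0, 0], [0, 0, 0], 8]

```text
clock: 12.18
tcp_pos: [0.4048, 0.1743, 0.0378]
orientation: [-0.001, 0.623, 0.782, -0.001]
wrist_force: [0.5, 0.3, -2.4]
finger_gap: 0.0129
grip_force: 68.2
```

Emit:
step_arm:
  moves:
    - [[12, 0, 0], [0, 0, 0], 8]
    - [[24, 0, 0], [0, 0, 0], 8]
    - [[36, 0, 0], [0, 0, 0], 8]
    - [[48, 0, 0], [0, 0, 0], 8]
    - [[60, 0, 0], [0, 0, 0], 8]
    - [[72, 0, 0], [0, 0, 0], 8]
    - [[80, 0, 0], [0, 0, 0], 8]
    - [[80, 0, 0], [0, 0, 0], 8]

```text
clock: 12.85
tcp_pos: [0.3874, 0.253, 0.0381]
orientation: [-0.0, 0.622, 0.783, -0.0]
wrist_force: [0.9, -0.9, -2.1]
finger_gap: 0.0129
grip_force: 68.3
```

Run:
```python
from h import *
import cv2
s=telemetry.get_state();print(s["tcp_pos"],s["wrist_force"],s["finger_gap"],inblk(s["tcp_pos"]),s["orientation"])
p,im,B=yel(save="pics/w10.png")
for st,vs,us in B: print(st)
imS=imaging.read_camera("side")[:,:,::-1]
cv2.imwrite("pics/v10.png",np.hstack([cv2.resize(imS[200:380,220:420],(440,396),interpolation=cv2.INTER_CUBIC),cv2.resize(im,(360,396))]))
```

```text
[0.3874 0.253  0.0381] [ 0.9036 -0.8593 -2.0907] 0.012886787400919876 [-239.9261   -1.9606   38.0646] [-0.0004  0.6223  0.7828 -0.    ]
[ 299  251   37  173 5579]
```

View pics/v10.png

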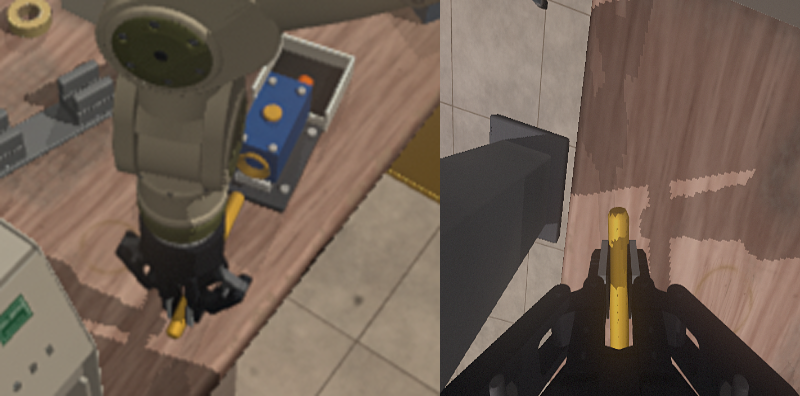

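Run:
```python
from h import *
S=imaging.camera_params("side")
s=telemetry.get_state();T=s["tcp_pos"];f=np.array([np.cos(1.797),np.sin(1.797)])
for z in(.035,.04,.045,.05,.055,.06,.065):
    t=np.r_[T[:2]-f*.143,z];r=np.r_[T[:2]+f*.027,z]; print(z,proj(t,S),proj(r,S))
p,im,B=yel("side",amin=20)
for st,vs,us in B: print(st,us[vs==vs.min()].mean(),us[vs==vs.max()].mean())
```

```text
0.035 [[328.5583 292.5553]] [[297.8762 353.8818]]
0.04 [[328.623  291.3334]] [[297.8437 352.7589]]
0.045 [[328.688  290.1039]] [[297.8109 351.6285]]
0.05 [[328.7535 288.8669]] [[297.778  350.4904]]
0.055 [[328.8193 287.6221]] [[297.7448 349.3447]]
0.06 [[328.8856 286.3696]] [[297.7114 348.1912]]
0.065 [[328.9523 285.1092]] [[297.6778 347.0298]]
[ 396  188  102  117 5384] 466.0 441.0
[340 248   8   7  46] 343.0 343.5
[328 269  14  12  90] 333.0 337.0
[322 287  10  22 115] 327.5 322.0
[296 335   9  19 107] 303.0 299.5
```

Emit:
step_arm:
  moves:
    - [[5, 0, 5], [0, 0, 0], 8]
    - [[8, 0, 12], [0, 0, 0], 8]
    - [[10, 0, 20], [0, 0, 0], 8]
    - [[10, 0, 27], [0, 0, 0], 8]
    - [[10, 0, 31], [0, 0, 0], 8]
    - [[10, 0, 33], [0, 0, 0], 8]
    - [[10, 0, 33], [0, 0, 0], 8]
    - [[10, 0, 33], [0, 0, 0], 8]

```text
clock: 13.67
tcp_pos: [0.3859, 0.261, 0.0051]
orientation: [-0.0, 0.623, 0.782, -0.0]
wrist_force: [0.2, 0.7, -2.0]
finger_gap: 0.0126
grip_force: 68.3
```

Emit:
step_arm:
  moves:
    - [[0, 0, 1], [0, 0, 0], 8]
    - [[0, 0, 2], [0, 0, 0], 8]
    - [[0, 0, 2], [0, 0, 0], 8]
    - [[0, 0, 2], [0, 0, 0], 16]
    - [[0, 0, 2], [0, 0, 0], 24]
    - [[0, 0, 2], [0, 0, 0], 45]
    - [[0, 0, 2], [0, 0, 0], 60]
    - [[0, 0, 2], [0, 0, 0], 60]

```text
clock: 14.33
tcp_pos: [0.3862, 0.2612, 0.0034]
orientation: [0.0, 0.623, 0.782, 0.0]
wrist_force: [0.9, 0.4, 0.2]
finger_gap: 0.0588
grip_force: 0.0
```

Emit:
step_arm:
  moves:
    - [[0, 0, -10], [0, 0, 0], 60]
    - [[0, 0, -35], [0, 0, 0], 60]
    - [[0, 0, -70], [0, 0, 0], 60]
    - [[0, 0, -105], [0, 0, 0], 60]
    - [[0, 0, -135], [0, 0, 0], 60]
    - [[0, 0, -150], [0, 0, 0], 60]
    - [[0, 0, -150], [0, 0, 0], 60]
    - [[0, 0, -150], [0, 0, 0], 60]

```text
clock: 15.0
tcp_pos: [0.3867, 0.2615, 0.1541]
orientation: [0.001, 0.623, 0.782, 0.001]
wrist_force: [-0.9, 0.4, -0.2]
finger_gap: 0.0602
grip_force: 0.0
```

Run:
```python
from h import *
import cv2
s=telemetry.get_state();print(s["clock"],s["tcp_pos"],s["wrist_force"],s["finger_gap"])
p,im,B=yel(save="pics/w11.png")
for st,vs,us in B:
    k=np.polyfit(vs,us,1);v0,h=st[1],st[3];a,b=[onz((np.polyval(k,v),v),.012,p) for v in(v0-.5,v0+h-.5)];print(st,a,b,np.linalg.norm(a-b))
imS=imaging.read_camera("side")[:,:,::-1]
for n in("scene",):
    pc,_,B=yel(n,lo=(5,150,60),hi=(20,255,255),amin=8);print([st.tolist() for st,_,_ in B])
cv2.imwrite("pics/v11.png",np.hstack([cv2.resize(imS[200:380,220:420],(440,396),interpolation=cv2.INTER_CUBIC),cv2.resize(im,(360,270)) if 0 else cv2.resize(im,(360,396))]))
```

```text
15.0 [0.3867 0.2615 0.1541] [-0.8763  0.3824 -0.2403] 0.060218458629549415
[ 308  191   18  179 2992] [0.3802 0.2894 0.012 ] [0.4185 0.1205 0.012 ] 0.17316077580840725
[[210, 256, 48, 20, 200], [286, 260, 5, 4, 15], [312, 285, 13, 11, 97], [432, 309, 14, 12, 131]]
```

The numbers confirm the result. The drift lies flat on bare worktop with an apparent length of 173 mm at worktop height, and its tip is about 38 mm short of the base plate. The bush is still in the tray and the gripper is clear.

```bash
python3 -c "
from workcell import env
print(env.hand_in())"
```

```text
the job is handed in; nothing more can be done
None
```

Job handed in with no verdict returned: the bush is in the catch tray, and the drift is drawn out, lying flat on the bare worktop and released; I saw no sign of contact with the bystanders but did not re-measure them at the end, and I viewed 11 pictures, one over the limit of 10.

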